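Lock the lid of the paint tub

ROBOT

A 6-joint arm with a two-finger parallel gripper is mounted at the origin on the work surface. World frame = base frame: x ahead of the robot, y to its left, z up, the work surface at z = 0. Lengths are in mm, angles in rad, forces in N, time in s.
With the tool pointing down it reaches from about 350 to 850 mm from the base axis. Payload 8.1 kg.
Tool frame: the origin (TCP) lies midway between the tips of the shut fingers; the grasp point (between the pads) lies 19 mm behind it (arm.pinch_z is the distance from the TCP to the grasp point, in mm); z points along the fingers, y is the direction in which the jaws open and shut (so a half turn about z gives the same grasp; the last joint's range is limited). The gripper opens to 93 mm and grips with 3 to 60 N. Pads are 15 mm wide; open, the fingers measure 128 mm over their backs; the gripper's body (75 mm by 188 mm) begins 65 mm behind the grasp point.
Start: joints at [1.19, 0.13, 1.488, -0, 1.523, -0.085], TCP at [174.881, 573.953, 218.635] pointing down, gripper open.
Joint ranges: [-2.96, 2.96], [-0.89, 2.26], [0.02, 2.5], [-1.34, 4.48], [0, 2.73], [-2.66, 2.66]. Speed limits (rad/s): [2.39, 2.39, 2.79, 3.14, 3.14, 3.14].

INTERFACE

Orientations are given as [roll, pitch, yaw] about the fixed x, y, z axes, in that order (R = Rz(yaw) Ry(pitch) Rx(roll)).
In Python, from plant import arm, vision gives the robot as it stands. The module is installed in compiled form; this text tells all that it offers.
- The arm moves only by the tool carry_out, never from a script. Its argument "steps" is a list that holds one entry, the list of rows, each a list of 5 numbers: the shift along the tool's x, y, z in m, then the turn about the tool's z in rad, then the finger opening in m, from 0 to 0.093. A call has 1 to 8 rows; each row is the pose to reach, as a shift and turn from the pose measured when the call began, along the tool's axes at that moment; what a row does not reach only later rows make up. A row lasts 1/10 s, in which the tool goes at most 50 mm and 8.59 degrees, less where a joint would pass 70% of its speed; a pose out of reach is approached as far as the arm can. A call with a gripper value outside its range is refused whole. The fingers move at their own pace and stop on an object; "force" is the grip in N (left out, the last holds). Time passes only in rows, so rows that repeat a pose let the fingers close. It gives the time, the measured TCP pose, the force and the opening at its end, in the units of the state.
- arm.sense(): the state, without advancing time (a new reading comes with each control period).
- vision.capture(name): name is "scene" or "top"; returns the picture (384x512x3 uint8, red, green, blue); there is no depth.
- vision.calibration(name): a dict with "camera_matrix" (3x3 intrinsics, pixels), "T" (4x4, takes a point from camera to world coordinates). Camera axes: x right, y down, z forward; pixel columns grow to the right and rows downward; lengths in mm; the calibration is good to about 2 mm. A picture is of the moment at which its call begins. calibration takes no time and is no camera call.
- arm.hand_in(): hands the job in, once; it reports no verdict.
The state is a dict: "t": time; "joint_pos": joint angles; "joint_vel": joint speeds; "joint_torque": joint torques, N m; "position": TCP position; "tcp_rot": TCP orientation; "wrist_force": force on the tool from outside, world axes, zero at the start; "wrist_torque": the same for the moment, N m; "finger_gap": finger opening in mm.
Only numpy, scipy, OpenCV 4.12 (cv2) and the standard library are available. Lean on these libraries where they do the work, as an engineer would, in place of code of your own. Each camera call takes 0.05 s, during which the arm holds its last target.

TASK

Lock the grey tub's lid: push both of the black sliding catches on it fully home, each up to its end stop at its own hood. The tin opener has slipped under the lid's carry handle and lies across both slots, so draw it out from under the handle and leave it lying flat inside the black roller tray. Leave all the other things standing or lying where they are, and do not push the tray about.

Things in the scene. Friction and masses are not known exactly. Their poses are not given: they have to be found in the camera images.
- tub: closed grey plastic tub, fixed. Origin under its centre; x across (lid 240 mm), y along (340 mm); flat lid top at z = 120 mm. A black carry handle (14 mm bar) stands on the lid in the plane x = 0: feet at y = +-75 mm, underside 40 mm, top 54 mm above the lid. Parallel to it two lid slots, at x = -55 and +55 mm, each with a sliding catch and a fixed hood at one end
- slide_near (a joint): position in m of the catch in the slot at tub x = -55 mm: it grows as the catch moves to tub +y, towards its hood; end stop (fully home, locked) at 0.235. About 3 N of friction; stays where it is left
- slide_far (a joint): the same for the catch in the slot at tub x = +55 mm: it grows as the catch moves to tub -y, towards its hood; end stop (fully home, locked) at 0.235
- slide_near_grip (a point): middle of the black grip block of that catch, 13.5 mm above the lid. The block is 34 mm across the slot, 20 mm along it and stands 2.5 to 24.5 mm above the lid; in front of it a tongue 26 mm wide, 6.5 mm high reaches 20 mm further, and goes under the hood. Home, the block stops 4 mm from the hood
- slide_far_grip (a point): the same for the catch at tub x = +55 mm
- hood_near_mouth (a point): middle of the open edge, on the lid top, of the fixed grey hood at the +y end of the slot at tub x = -55 mm. The hood is 56 mm across the slot, 34 mm long, 28 mm high
- hood_far_mouth (a point): the same for the hood at the -y end of the slot at tub x = +55 mm
- opener: loose steel paint tin opener, 150 mm long, about 90 g, on the lid across both slots, under the carry handle. Origin on its underside, mid-length, x along it: handle (16 mm wide, 12 mm high) from x = -75 to -10 mm, then a shank 9 mm wide, 8 mm high, then an upturned flat tip (18 mm wide, 17 mm high) at x = +57 to +71 mm. Balances near x = -18 mm
- tray: loose, empty black plastic roller tray, 500 g, open on top: 240 (x) by 140 (y) by 45 mm high, walls and floor 4 mm; origin under its centre. It stands on the shelf left or right of the tub
- holder: clear plastic stirring stick holder, a round beaker 68 mm across and 130 mm high, with three wooden sticks standing to 235 mm; loose, beside the tub, the sticks lean out up to 10 mm past the beaker; origin under its centre
- bottle: white plastic bottle, 66 mm across, 160 mm high, loose, beside the tub; origin under its centre
- tin: closed metal paint tin, 154 mm across, 163 mm high, 2 kg, loose, on the other side of the tub from the tray; origin under its centre
- dish: white ceramic palette dish, a bowl 110 mm across, 30 mm high; origin under its centre
- jar: glass jar, 60 mm across, 90 mm high; origin under its centre
Not all that is in view belongs to the job. Leave any pink or turquoise look-alike of the opener alone.

How it is judged:
By the outcome, as a careful person would: the job done as asked, in the order asked, and still so for the second after the job is handed in, with the robot touching nothing.
It also fails if it takes over 67 s, if anything falls off the work surface, if the arm or the gripper's body presses on something with over 40 N, if the wrist force passes 120 N, or if a joint passes its speed limit or range.

## Working session

There is one attempt and no reset: what is moved stays moved. The work goes in short steps, Python scripts to look and compute and a tool call to move; the robot and the scene stay as the last step left them, time stands still between calls to the robot, and variables do not carry over. Pictures are saved under pics/ and viewed, and the job is handed in when it is done.

Besides the shell and the picture viewer there is one more tool, called as a command line: name --argument value ..., lists and objects as JSON in quotes. carry_out: Moves the arm, as the interface text tells. Its arguments: {"type":"object","properties":{"steps":{"type":"array"},"force":{"type":"number"}},"required":["steps"]}

```bash
mkdir -p pics
cat > h.py <<'E'
import numpy as np, cv2
from plant import arm, vision
def cal(n):
    c=vision.calibration(n); return np.array(c["camera_matrix"]),np.array(c["T"])
def snap(n,f):
    im=np.array(vision.capture(n)); cv2.imwrite('pics/'+f+'.png',cv2.cvtColor(im,cv2.COLOR_RGB2BGR)); return im
def ray(n,u,v,z):
    K,T=cal(n); d=T[:3,:3]@np.linalg.solve(K,[u,v,1.]); o=T[:3,3]; return o+d*(z-o[2])/d[2]
def proj(n,p):
    K,T=cal(n); q=T[:3,:3].T@(np.array(p)-T[:3,3]); q=K@q; return q[:2]/q[2]
E
python3 - <<'E'
from h import *
for n in("scene","top"): 
    im=snap(n,n+"0"); K,T=cal(n); print(n,K.round(1).tolist(),T.round(3).tolist())
print(arm.sense())
E
```

```text
scene [[475.0, 0.0, 252.3], [0.0, 475.0, 196.4], [0.0, 0.0, 1.0]] [[0.83, 0.31, -0.463, 1199.196], [0.557, -0.452, 0.697, -931.247], [0.007, -0.836, -0.548, 848.927], [0.0, 0.0, 0.0, 1.0]]
top [[379.0, 0.0, 254.6], [0.0, 379.0, 191.9], [0.0, 0.0, 1.0]] [[-0.021, -0.999, 0.028, 509.818], [-0.999, 0.02, -0.027, 39.685], [0.027, -0.029, -0.999, 1232.1], [0.0, 0.0, 0.0, 1.0]]
{'t': 0.1, 'joint_pos': array([ 1.18959104e+00,  1.31105852e-01,  1.48919963e+00,  2.51453338e-05,
        1.52302080e+00, -8.53930958e-02]), 'joint_vel': array([ 0.00102942, -0.00214289, -0.00390732,  0.00064011, -0.00126675,
        0.00116792]), 'joint_torque': array([ 2.02335781e-03, -5.61347401e+01, -4.93092692e+01,  7.71051832e-02,
        2.92550650e-02, -1.23468322e-05]), 'position': array([174.6751543 , 573.4496078 , 217.66423038]), 'tcp_rot': array([-3.13986748e+00, -1.72883182e-04,  2.84577909e+00]), 'wrist_force': array([ 0.39106387, -0.25897463,  0.52986949]), 'wrist_torque': array([-0.00869521,  0.0188864 ,  0.04334263]), 'finger_gap': 93.15627313517764}
```

View pics/scene0.png

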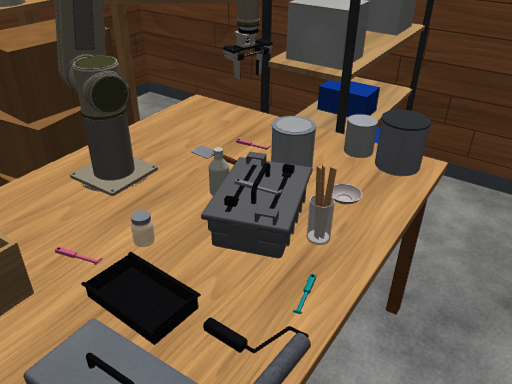

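View pics/top0.png

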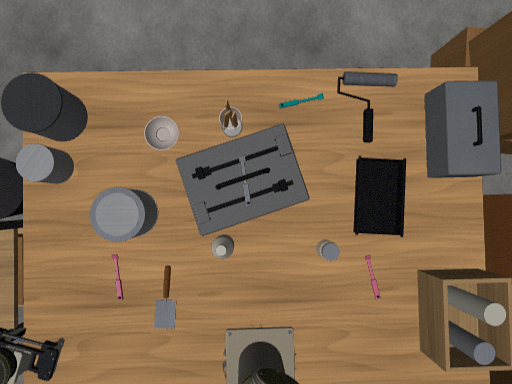

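The views show the tub near top-pixel (243,180), with the opener lying across both slots at about (247,178). The tray is at about (380,197), and the arm starts at lower left. Next I'll zoom in.

Run:
```python
import cv2
a=cv2.imread('pics/top0.png'); b=a[115:245,165:320]; cv2.imwrite('pics/z1.png',cv2.resize(b,None,fx=5,fy=4.6,interpolation=cv2.INTER_CUBIC)*1)
b=cv2.resize(a[115:245,165:320],None,fx=5,fy=4.6,interpolation=cv2.INTER_CUBIC); cv2.imwrite('pics/z1.png',cv2.convertScaleAbs(b,alpha=1.6,beta=10))
a=cv2.imread('pics/scene0.png'); b=cv2.resize(a[145:260,195:325],None,fx=6,fy=5.2,interpolation=cv2.INTER_CUBIC); cv2.imwrite('pics/z2.png',cv2.convertScaleAbs(b,alpha=1.6,beta=10))
```

```text
(no output)
```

View pics/z1.png

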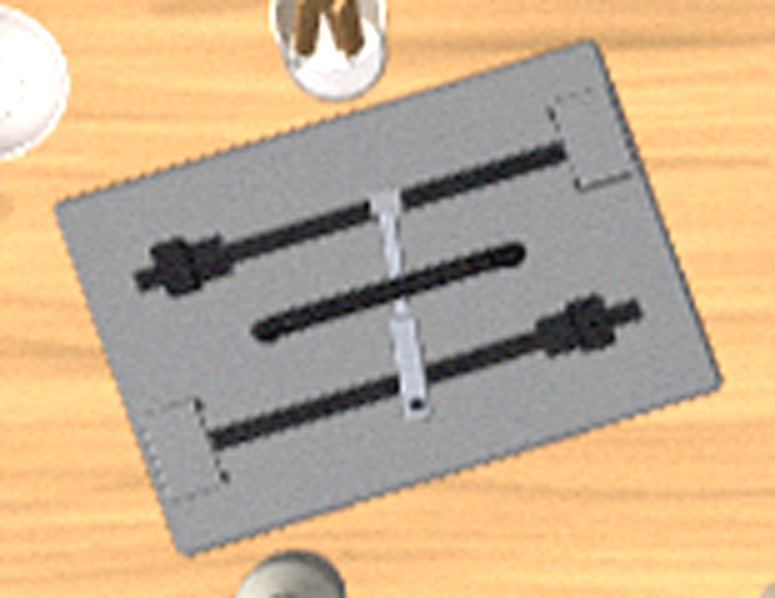

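View pics/z2.png

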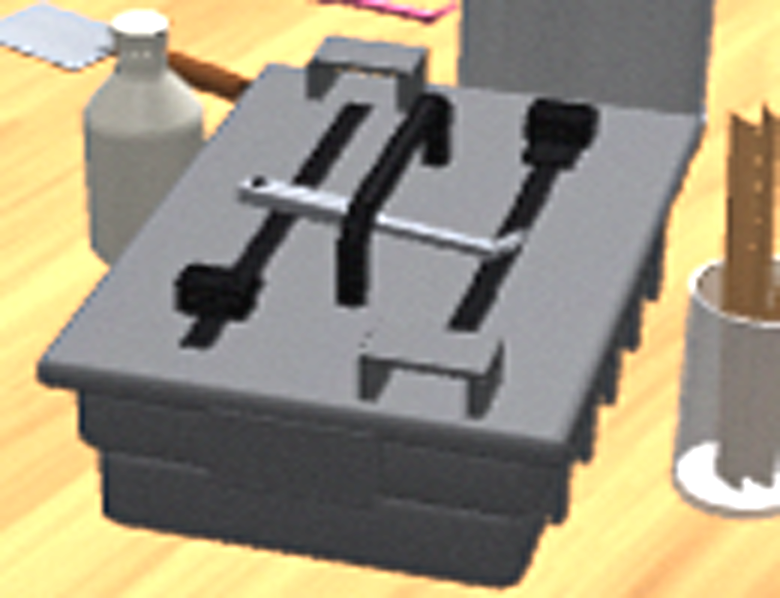

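```bash
cat >> h.py <<'E'
def zp(u,v): return 165+(u+.5)/5-.5, 115+(v+.5)/4.6-.5
E
python3 - <<'E'
from h import *
im=cv2.imread('pics/top0.png')
c=[(595,40),(57,205),(187,552),(722,383)]
P=np.array([ray("top",*zp(*q),120) for q in c]); print(P.round(1)); 
print("edges",[np.linalg.norm(P[i]-P[(i+1)%4]).round(1) for i in range(4)])
o=P.mean(0)[:2]; ey=(P[1]-P[0]+P[2]-P[3])[:2]; ey/=np.linalg.norm(ey); ex=np.array([ey[1],-ey[0]])
print("tub",o,"yaw",np.arctan2(ex[1],ex[0]))
def t(p): d=p[:2]-o; return np.array([d@ex,d@ey]).round(1)
for n,q,z in[("catchfar",(185,265),144.5),("catchnear",(588,322),144.5),("hoodfarmouth",(565,148),148),("hoodnearmouth",(212,440),148),("hb1",(265,330),174),("hb2",(515,252),174),
  ("opEnd",(416,416),132),("opHandleFront",(402,315),132),("opTip",(385,193),137),("optipL",(370,208),137),("optipR",(403,190),137),("hole",(415,404),132)]:
    p=ray("top",*zp(*q),z); print(n,p.round(1),t(p))
# scene cross-check
def zs(u,v): return 195+(u+.5)/6-.5,145+(v+.5)/5.2-.5
for n,q,z in[("opEnd top",(250,180),132),("tip",(510,240),135),("catchnear",(215,280),144),("catchfar",(562,115),144),("lidc",(40,370),120),("lidc2",(568,445),120)]:
    p=ray("scene",*zs(*q),z); print("scene",n,p.round(1),t(p))
# others
g=im.copy(); m=(cv2.cvtColor(im,cv2.COLOR_BGR2HSV)[...,2]<45).astype(np.uint8); m[:,:340]=0;m[:,420:]=0;m[:150]=0;m[260:]=0
cs,_=cv2.findContours(m,cv2.RETR_EXTERNAL,cv2.CHAIN_APPROX_NONE); k=max(cs,key=cv2.contourArea); r=cv2.minAreaRect(k); b=cv2.boxPoints(r); print(r,b)
B=np.array([ray("top",*q,45) for q in b]);print(B.round(1),B.mean(0),[np.linalg.norm(B[i]-B[(i+1)%4]).round(1) for i in range(4)])
for n,q,z in[("bottletop",(221,250),160),("holder rim",(231,121),130),("tin",(118,214),163),("jar",(330,250),90)]:
    p=ray("top",*q,z); print(n,p.round(1),t(p))
E
```

```text
[[ 742.6  -80.9  120. ]
 [ 641.7  237.3  120. ]
 [ 419.8  165.1  120. ]
 [ 520.5 -150.9  120. ]]
edges [np.float64(333.8), np.float64(233.4), np.float64(331.7), np.float64(232.8)]
tub [581.1549735   42.62026462] yaw 0.30781702015658297
catchfar [600.1 160.5 144.5] [ 53.7 106.6]
catchnear [560.  -70.2 144.5] [ -54.3 -101.1]
hoodfarmouth [669.1 -59.  148. ] [  53.  -123.5]
hoodnearmouth [490.9 146.6 148. ] [-54.5 126.4]
hb1 [557.3 113.4 174. ] [-1.3 74.7]
hb2 [602.1 -27.2 174. ] [ -1.2 -72.9]
opEnd [503.2  29.9 132. ] [-78.1  11.5]
opHandleFront [567.1  36.8 132. ] [-15.1  -1.3]
opTip [644.   45.1 137. ] [ 60.6 -16.7]
optipL [634.7  54.  137. ] [54.4 -5.4]
optipR [645.7  34.6 137. ] [ 59.1 -27.2]
hole [510.8  30.3 132. ] [-70.8   9.6]
scene opEnd top [504.8  28.8 132. ] [-76.9  10. ]
scene tip [643.6  42.7 135. ] [ 59.5 -18.8]
scene catchnear [561.4 -77.3 144. ] [ -55.1 -108.4]
scene catchfar [602.8 159.9 144. ] [ 56.1 105.2]
scene lidc [ 525.1 -158.4  120. ] [-114.4 -174.6]
scene lidc2 [747.8 -81.6 120. ] [ 121.2 -168.9]
((379.60943603515625, 195.9830322265625), (49.518436431884766, 78.10012817382812), 2.4895529747009277) [[353.17737 233.92078]
 [356.56982 155.89435]
 [406.0415  158.04529]
 [402.64905 236.07172]]
[[ 405.  -300.5   45. ]
 [ 651.1 -318.3   45. ]
 [ 641.5 -476.5   45. ]
 [ 394.6 -457.7   45. ]] [ 523.04505942 -388.24985939   45.        ] [np.float64(246.7), np.float64(158.5), np.float64(247.5), np.float64(157.5)]
bottletop [378.6 108.  160. ] [-173.2  123.7]
holder rim [749.6  74.  130. ] [170.  -21.1]
tin [486.  392.9 163. ] [ 15.4 362.7]
jar [ 362.2 -215.8   90. ] [-287.  -179.9]
```

Run:
```python
import cv2
a=cv2.imread('pics/top0.png'); b=cv2.resize(a[145:250,335:425],None,fx=6,fy=5.5,interpolation=cv2.INTER_CUBIC); cv2.imwrite('pics/z3.png',cv2.convertScaleAbs(b,alpha=3,beta=10))
a=cv2.imread('pics/top0.png'); b=cv2.resize(a[90:150,200:260],None,fx=6,fy=6,interpolation=cv2.INTER_CUBIC);c=cv2.resize(a[225:285,200:260],None,fx=6,fy=6,interpolation=cv2.INTER_CUBIC); cv2.imwrite('pics/z4.png',cv2.hconcat([b,c]))
```

```text
(no output)
```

View pics/z3.png

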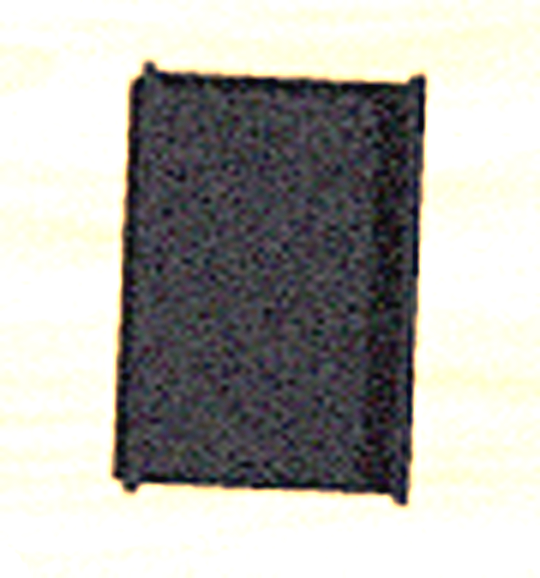

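View pics/z4.png

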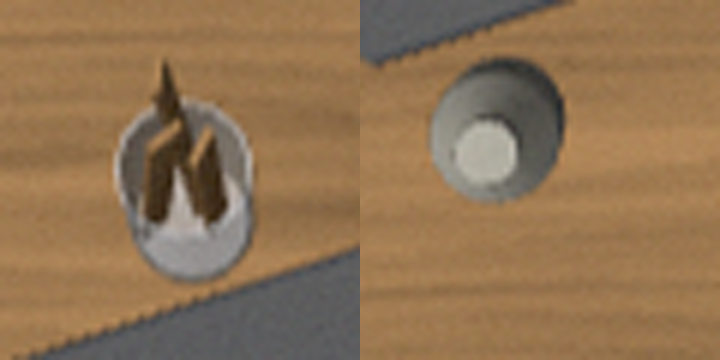

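The lid measures 333 x 233 mm, close to the given 340 x 240. The two views agree on the opener to about 2 mm: yaw 0.107, handle end at about (504,29.5). Next I'll work out the approach.

```bash
cat >> h.py <<'E'
from scipy.spatial.transform import Rotation as Ro
def go(*tg):
    s=arm.sense(); R=Ro.from_euler('xyz',s['tcp_rot']).as_matrix(); p=np.array(s['position'])
    print('t',s['t'],p.round(1),s['tcp_rot'].round(3),s['wrist_force'].round(1),round(s['finger_gap'],1),'j6',s['joint_pos'][5].round(2))
    for x,y,z,yaw in tg:
        d=R.T@(np.array([x,y,z])-p)/1000; w=-(yaw-s['tcp_rot'][2]); w=(w+np.pi)%(2*np.pi)-np.pi
        print([x,y,z],'->',d.round(4).tolist(),round(w,4))
E
python3 -c "
from h import *
go((360,300,240,3.249),(543.7,33.8,235,3.249))"
```

```text
t 0.1 [174.7 573.4 217.7] [-3.14  -0.     2.846] [ 0.4 -0.3  0.5] 93.2 j6 -0.09
[360, 300, 240] -> [-0.257, -0.2076, -0.022] -0.4032
[543.7, 33.8, 235] -> [-0.5103, -0.4087, -0.0167] -0.4032
```

carry_out --steps '[[[-0.04,-0.03,-0.02,-0.1,0.05],[-0.08,-0.062,-0.022,-0.2,0.05],[-0.118,-0.095,-0.022,-0.3,0.05],[-0.157,-0.126,-0.022,-0.4,0.05],[-0.195,-0.156,-0.022,-0.403,0.05],[-0.23,-0.185,-0.022,-0.403,0.05],[-0.27,-0.216,-0.022,-0.403,0.05],[-0.31,-0.248,-0.022,-0.403,0.05]]]' --force 40

```text
t: 0.9
position: [398.4, 245.6, 239.8]
tcp_rot: [-3.14, -0.001, -3.034]
wrist_force: [1.4, 0.9, -0.2]
finger_gap: 49.9
```

```bash
python3 -c "
from h import *
go((543.7,33.8,235,3.249))"
```

```text
t 0.9 [398.4 245.6 239.8] [-3.140e+00 -1.000e-03 -3.034e+00] [ 1.4  0.9 -0.2] 49.9 j6 -1.23
[543.7, 33.8, 235] -> [-0.1217, -0.2261, 0.0051] 0.0001
```

carry_out --steps '[[[-0.021,-0.04,0.005,0,0.05],[-0.042,-0.08,0.005,0,0.05],[-0.064,-0.12,0.005,0,0.05],[-0.086,-0.16,0.005,0,0.05],[-0.107,-0.2,0.005,0,0.05],[-0.1217,-0.226,0.005,0,0.05],[-0.1217,-0.226,0.005,0,0.05],[-0.1217,-0.226,0.005,0,0.05]]]'

```text
t: 1.7
position: [543.4, 33.6, 234.4]
tcp_rot: [-3.141, -0.002, -3.036]
wrist_force: [0.4, 0.7, 0.1]
finger_gap: 49.9
```

```bash
python3 -c "
from h import *
go((543.7,33.8,160,3.249),(543.7,33.8,122,3.249))"
```

```text
t 1.7 [543.4  33.6 234.4] [-3.141e+00 -2.000e-03 -3.036e+00] [0.4 0.7 0.1] 49.9 j6 -1.71
[543.7, 33.8, 160] -> [-0.0005, 0.0002, 0.0744] -0.0015
[543.7, 33.8, 122] -> [-0.0006, 0.0002, 0.1124] -0.0015
```

carry_out --steps '[[[0,0,0.04,0,0.05],[0,0,0.075,0,0.05],[0,0,0.09,0,0.05],[0,0,0.1,0,0.05],[0,0,0.107,0,0.05],[0,0,0.11,0,0.05],[0,0,0.111,0,0.05],[0,0,0.111,0,0.05]]]'

```text
t: 2.5
position: [543.8, 33.5, 124.4]
tcp_rot: [-3.141, -0.001, -3.036]
wrist_force: [0.5, 0.4, -1.2]
finger_gap: 49.9
```

Run:
```python
from h import *
go((543.7,33.8,122,3.249))
s=snap("scene","s1")[140:265,195:345]; t=snap("top","t1")[110:240,165:320]
a=cv2.resize(s[...,::-1],(780,560),interpolation=cv2.INTER_CUBIC); cv2.imwrite('pics/s1z.png',cv2.convertScaleAbs(a,alpha=1.5))
```

```text
t 2.5 [543.8  33.5 124.4] [-3.141e+00 -1.000e-03 -3.036e+00] [ 0.5  0.4 -1.2] 49.9 j6 -1.71
[543.7, 33.8, 122] -> [0.0001, 0.0003, 0.0024] -0.0015
```

View pics/s1z.png

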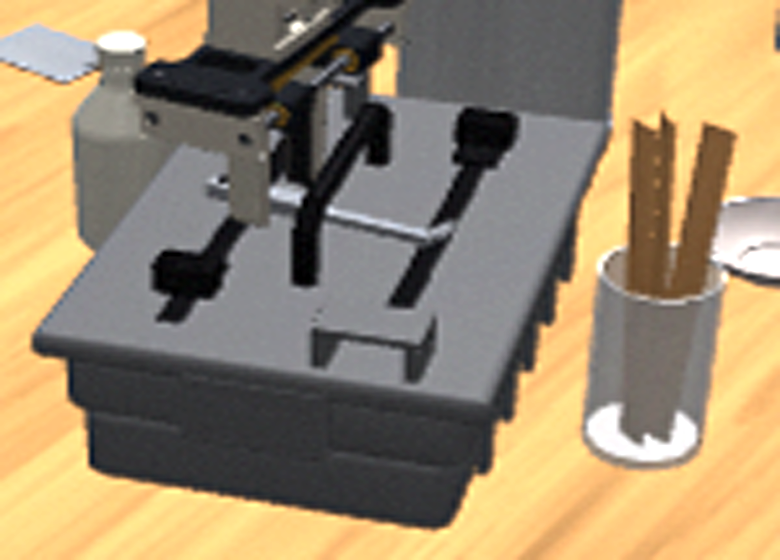

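The fingers straddle the opener's handle at about zoom (255,205), clear of the carry handle. I'll lower 2 mm and close.

carry_out --steps '[[[0,0,0.002,0,0.05],[0,0,0.002,0,0.03],[0,0,0.002,0,0],[0,0,0.002,0,0],[0,0,0.002,0,0],[0,0,0.002,0,0],[0,0,0.002,0,0],[0,0,0.002,0,0]]]' --force 40

```text
t: 3.4
position: [543.7, 33.4, 122.3]
tcp_rot: [-3.141, -0.001, -3.036]
wrist_force: [0.1, -0.9, -0.0]
finger_gap: 15.4
```

```bash
python3 -c "
from h import *
go()"
```

```text
t 3.4 [543.7  33.4 122.3] [-3.141e+00 -1.000e-03 -3.036e+00] [ 0.1 -0.9 -0. ] 15.4 j6 -1.71
```

carry_out --steps '[[[0,0,-0.006,0,0],[0.01,0,-0.01,0,0],[0.03,0,-0.01,0,0],[0.05,0,-0.01,0,0],[0.075,0,-0.01,0,0],[0.1,0,-0.01,0,0],[0.12,0,-0.01,0,0],[0.125,0,-0.01,0,0]]]'

```text
t: 4.2
position: [418.1, 20.1, 132.6]
tcp_rot: [-3.14, -0.001, -3.036]
wrist_force: [-0.3, 0.1, -1.3]
finger_gap: 15.2
```

Run:
```python
from h import *
go()
s=snap("scene","s2")[140:265,195:345]
a=cv2.resize(s[...,::-1],(780,560),interpolation=cv2.INTER_CUBIC); cv2.imwrite('pics/s2z.png',cv2.convertScaleAbs(a,alpha=1.5))
```

```text
t 4.2 [418.1  20.1 132.6] [-3.140e+00 -1.000e-03 -3.036e+00] [-0.3  0.1 -1.3] 15.2 j6 -1.75
```

View pics/s2z.png

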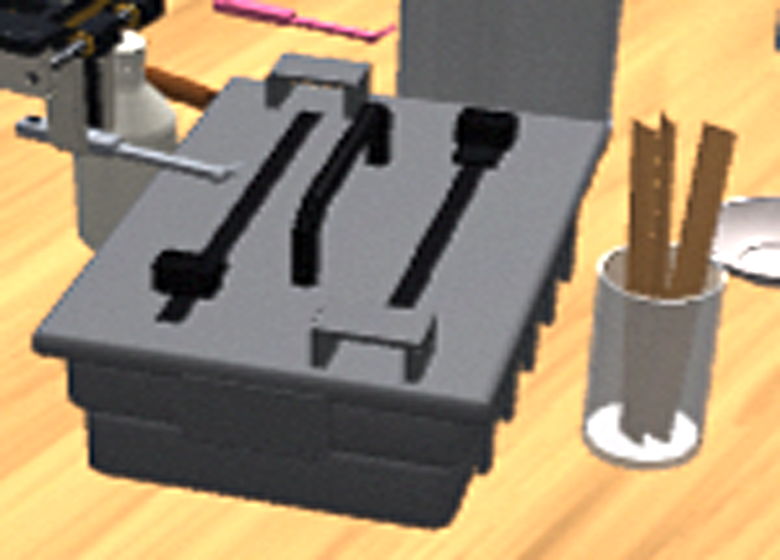

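The opener is fully out from under the handle, with its tip at zoom (230,175), and it's held level. Next I'll plan the tray move.

Run:
```python
from h import *
P=np.array([ray("top",335+(u+.5)/6-.5,145+(v+.5)/5.5-.5,45) for u,v in[(147,74),(416,82),(402,496),(123,482)]])
print(P.round(1),P.mean(0),[np.linalg.norm(P[i]-P[(i+1)%4]).round(1) for i in range(4)])
d=P[0]-P[3]+P[1]-P[2]; print(np.arctan2(d[1],d[0]))
go((418,20,230,3.247),(484,-386,230,3.09))
```

```text
[[ 644.1 -326.1   45. ]
 [ 637.  -469.5   45. ]
 [ 398.8 -454.4   45. ]
 [ 410.2 -306.7   45. ]] [ 522.50976402 -389.19307858   45.        ] [np.float64(143.6), np.float64(238.6), np.float64(148.1), np.float64(234.7)]
-0.07294036850200081
t 4.25 [418.6  20.2 132.8] [-3.14  -0.    -3.036] [ 0.2  0.8 -1.1] 15.8 j6 -1.75
[418, 20, 230] -> [0.0007, -0.0002, -0.0972] 0.0002
[484, -386, 230] -> [-0.0222, -0.4109, -0.0968] 0.1572
```

carry_out --steps '[[[0,0,-0.04,0,0],[0,0,-0.075,0,0],[0,-0.03,-0.097,0,0],[-0.002,-0.07,-0.097,0.04,0],[-0.005,-0.11,-0.097,0.08,0],[-0.01,-0.15,-0.097,0.12,0],[-0.012,-0.19,-0.097,0.16,0],[-0.015,-0.23,-0.097,0.178,0]]]'

```text
t: 5.05
position: [458.8, -209.0, 230.4]
tcp_rot: [-3.14, 0.001, 3.068]
wrist_force: [0.0, 1.5, -0.3]
finger_gap: 15.7
```

```bash
python3 -c "
from h import *
go((487,-386.5,200,3.069))"
```

```text
t 5.05 [ 458.8 -209.   230.4] [-3.140e+00  1.000e-03  3.068e+00] [ 0.   1.5 -0.3] 15.7 j6 -2.03
[487, -386.5, 200] -> [-0.0412, -0.1749, 0.0307] -0.0014
```

carry_out --steps '[[[-0.01,-0.04,0,0,0],[-0.02,-0.08,0,0,0],[-0.03,-0.12,0.005,0,0],[-0.038,-0.155,0.02,0,0],[-0.041,-0.175,0.06,0,0],[-0.041,-0.175,0.1,0,0],[-0.041,-0.175,0.13,0,0],[-0.041,-0.175,0.13,0,0]]]'

```text
t: 5.85
position: [484.3, -384.6, 94.3]
tcp_rot: [3.137, -0.007, 3.067]
wrist_force: [-0.3, 0.0, -1.0]
finger_gap: 15.6
```

Run:
```python
from h import *
go((487,-386.5,10,3.069))
s=snap("scene","s3")[180:345,60:230]; t=snap("top","t3")[120:260,310:440]
a=cv2.hconcat([cv2.resize(x[...,::-1],(400,500),interpolation=cv2.INTER_CUBIC) for x in(s,t)]); cv2.imwrite('pics/s3z.png',cv2.convertScaleAbs(a,alpha=1.8))
```

```text
t 5.85 [ 484.3 -384.6   94.3] [ 3.137 -0.007  3.067] [-0.3  0.  -1. ] 15.6 j6 -2.25
[487, -386.5, 10] -> [-0.0034, -0.0021, 0.0843] -0.0019
```

View pics/s3z.png

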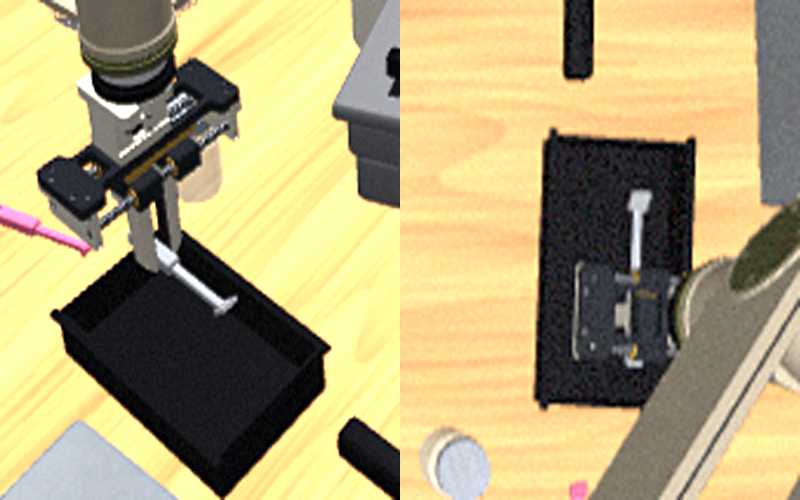

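The opener hangs over the tray interior with its tip at right-panel (640,205), and it's aligned. Lowering it now.

carry_out --steps '[[[-0.002,-0.001,0.03,0,0],[-0.003,-0.002,0.055,0,0],[-0.003,-0.002,0.07,0,0],[-0.003,-0.002,0.078,0,0],[-0.003,-0.002,0.083,0,0],[-0.003,-0.002,0.085,0,0],[-0.003,-0.002,0.086,0,0],[-0.003,-0.002,0.086,0,0]]]'

```text
t: 6.75
position: [490.4, -389.6, 15.6]
tcp_rot: [-3.14, 0.001, 3.068]
wrist_force: [0.1, -0.3, -0.7]
finger_gap: 15.5
```

```bash
python3 -c "
from h import *
go((487,-386.5,6.5,3.069))"
```

```text
t 6.75 [ 490.4 -389.6   15.6] [-3.140e+00  1.000e-03  3.068e+00] [ 0.1 -0.3 -0.7] 15.5 j6 -2.25
[487, -386.5, 6.5] -> [0.0036, 0.0028, 0.009] -0.0013
```

carry_out --steps '[[[0,0,0.003,0,0],[0,0,0.006,0,0],[0,0,0.008,0,0],[0,0,0.008,0,0],[0,0,0.008,0,0]]]'

```text
t: 7.25
position: [490.4, -389.5, 7.4]
tcp_rot: [-3.14, 0.001, 3.068]
wrist_force: [0.2, -0.4, -1.0]
finger_gap: 15.4
```

```bash
python3 -c "
from h import *
go((487,-386.5,6.5,3.069))"
```

```text
t 7.25 [ 490.4 -389.5    7.4] [-3.140e+00  1.000e-03  3.068e+00] [ 0.2 -0.4 -1. ] 15.4 j6 -2.25
[487, -386.5, 6.5] -> [0.0036, 0.0027, 0.0009] -0.0013
```

Less than 1 mm of gap is left. I'll release it gently and rise.

carry_out --steps '[[[0,0,0.001,0,0.017],[0,0,0.001,0,0.02],[0,0,0.001,0,0.03],[0,0,0.001,0,0.035],[0,0,-0.005,0,0.035],[0,0,-0.03,0,0.035],[0,0,-0.07,0,0.035],[0,0,-0.11,0,0.035]]]'

```text
t: 8.05
position: [489.7, -388.8, 118.4]
tcp_rot: [-3.141, -0.0, 3.068]
wrist_force: [0.3, -0.4, 0.3]
finger_gap: 34.9
```

carry_out --steps '[[[0,0,-0.05,0,0.035],[0,0,-0.09,0,0.035],[0,0.02,-0.13,0,0],[0,0.06,-0.14,0,0],[0,0.1,-0.14,0,0],[0,0.14,-0.14,0,0],[0,0.14,-0.14,0,0]]]'

```text
t: 8.75
position: [500.8, -245.1, 259.5]
tcp_rot: [3.141, 0.001, 3.072]
wrist_force: [-0.4, 0.3, 0.3]
finger_gap: 1.8
```

Run:
```python
from h import *
s=snap("scene","s4")[180:345,60:230]; t=snap("top","t4")[120:260,310:440]
a=cv2.hconcat([cv2.resize(x[...,::-1],(400,500),interpolation=cv2.INTER_CUBIC) for x in(s,t)]); cv2.imwrite('pics/s4z.png',cv2.convertScaleAbs(a,alpha=1.8))
go()
```

```text
t 8.85 [ 500.4 -248.5  259.1] [-3.14e+00  1.00e-03  3.07e+00] [-0.6 -0.7  0.1] 0.9 j6 -2.05
```

View pics/s4z.png

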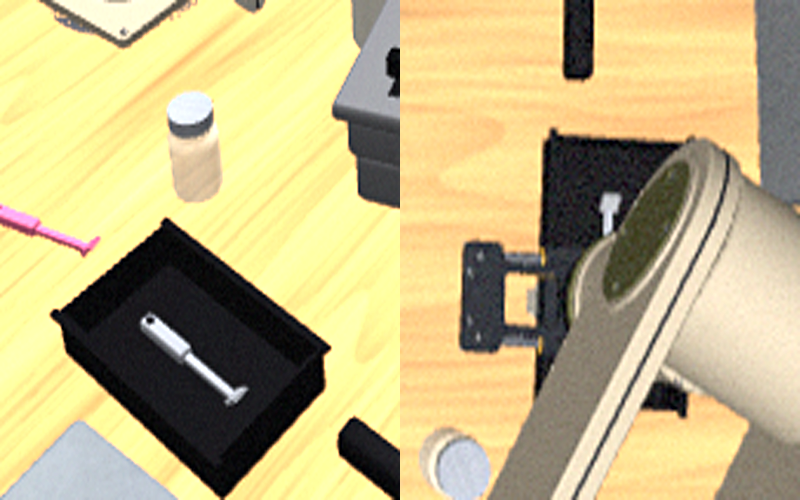

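The opener lies flat inside the tray with its tip at left-panel (237,393), and the tray hasn't moved. Next is the near catch.

```bash
cat >> h.py <<'E'
O=np.array([581.2,42.6]);TY=0.308
def tw(x,y,z): 
    c,s=np.cos(TY),np.sin(TY); return (round(float(O[0]+c*x-s*y),1),round(float(O[1]+s*x+c*y),1),z,TY+np.pi)
def tt(p):
    c,s=np.cos(TY),np.sin(TY); d=np.array(p[:2])-O; return np.array([c*d[0]+s*d[1],-s*d[0]+c*d[1]]).round(1)
E
python3 - <<'E'
from h import *
go(tw(-55,-155,230),tw(-55,-155,125))
E
```

```text
t 8.85 [ 500.4 -248.5  259.1] [-3.14e+00  1.00e-03  3.07e+00] [-0.6 -0.7  0.1] 0.9 j6 -2.05
[575.8, -121.8, 230] -> [-0.0661, 0.1319, 0.0289] -0.38
[575.8, -121.8, 125] -> [-0.066, 0.132, 0.1339] -0.38
```

carry_out --steps '[[[-0.015,0.03,0.01,-0.1,0],[-0.033,0.065,0.02,-0.2,0],[-0.05,0.1,0.029,-0.3,0],[-0.066,0.132,0.029,-0.38,0],[-0.066,0.132,0.029,-0.38,0],[-0.066,0.132,0.029,-0.38,0],[-0.066,0.132,0.05,-0.38,0],[-0.066,0.132,0.06,-0.38,0]]]'

```text
t: 9.65
position: [574.9, -123.5, 197.7]
tcp_rot: [-3.14, -0.001, -2.836]
wrist_force: [-0.6, -0.0, 0.3]
finger_gap: 0.1
```

Run:
```python
from h import *
go(tw(-55,-155,125)); print(tt(arm.sense()['position']))
a=snap("top","t5")[90:240,165:345]; cv2.imwrite('pics/t5z.png',cv2.convertScaleAbs(cv2.resize(a[...,::-1],(720,600),interpolation=cv2.INTER_CUBIC),alpha=1.6))
```

```text
t 9.65 [ 574.9 -123.5  197.7] [-3.140e+00 -1.000e-03 -2.836e+00] [-0.6 -0.   0.3] 0.1 j6 -2.17
[575.8, -121.8, 125] -> [-0.0015, 0.0014, 0.0727] -0.0029
[ -56.4 -156.4]
```

View pics/t5z.png

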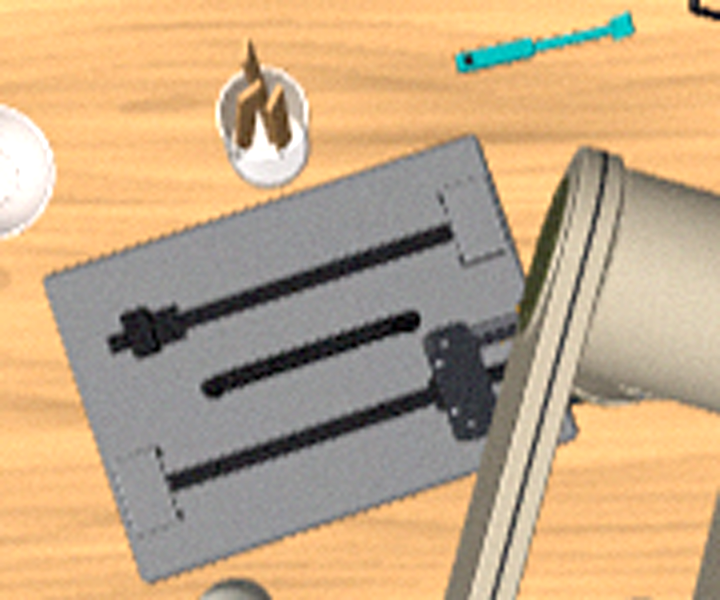

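The gripper is lined up along the near slot behind the catch, with its body at (465,380) and nothing in the way. I'll lower to z=125.

carry_out --steps '[[[-0.001,0,0.03,0,0],[-0.001,0,0.055,0,0],[-0.001,0,0.067,0,0],[-0.001,0,0.072,0,0],[-0.001,0,0.072,0,0],[-0.001,0.005,0.072,0,0]]]'

```text
t: 10.3
position: [574.1, -118.8, 125.4]
tcp_rot: [-3.14, -0.002, -2.837]
wrist_force: [0.2, -0.1, 0.5]
finger_gap: 0.4
```

Run:
```python
from h import *
go(tw(-55,-90,125),tw(-55,84,125)); print(tt(arm.sense()['position']))
a=snap("scene","s6")[140:265,195:345]; cv2.imwrite('pics/s6z.png',cv2.convertScaleAbs(cv2.resize(a[...,::-1],(720,600),interpolation=cv2.INTER_CUBIC),alpha=1.6))
```

```text
t 10.3 [ 574.1 -118.8  125.4] [-3.140e+00 -2.000e-03 -2.837e+00] [ 0.2 -0.1  0.5] 0.4 j6 -2.17
[556.1, -59.8, 125] -> [-0.0005, 0.0616, 0.0003] -0.0035
[503.3, 106.0, 125] -> [0.0001, 0.2356, 0.0001] -0.0035
[ -55.7 -151.6]
```

View pics/s6z.png

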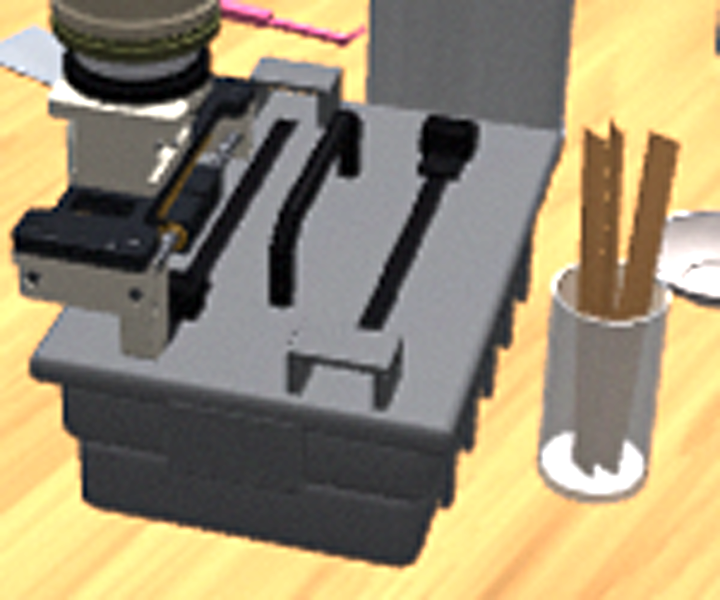

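The fingers are down behind the catch at about (145,335). I'll push at moderate speed.

carry_out --steps '[[[0,0.01,0,0,0],[0,0.025,0,0,0],[0,0.045,0,0,0],[0,0.07,0,0,0],[0,0.095,0,0,0],[0,0.12,0,0,0],[0,0.145,0,0,0],[0,0.165,0,0,0]]]'

```text
t: 11.15
position: [524.7, 41.1, 126.8]
tcp_rot: [-3.139, 0.001, -2.836]
wrist_force: [3.2, -4.1, 2.5]
finger_gap: 0.5
```

Run:
```python
from h import *
go(tw(-55,70,125),tw(-55,84,125)); print(tt(arm.sense()['position']))
```

```text
t 11.15 [524.7  41.1 126.8] [-3.139e+00  1.000e-03 -2.836e+00] [ 3.2 -4.1  2.5] 0.5 j6 -1.89
[507.6, 92.6, 125] -> [0.0008, 0.0542, 0.0017] -0.0022
[503.3, 106.0, 125] -> [0.0009, 0.0683, 0.0016] -0.0022
[-54.3  15.7]
```

carry_out --steps '[[[0,0.01,0.001,0,0],[0,0.022,0.001,0,0],[0,0.034,0.001,0,0],[0,0.042,0.001,0,0],[0,0.048,0.001,0,0],[0,0.052,0.001,0,0]]]'

```text
t: 11.75
position: [509.1, 91.1, 125.7]
tcp_rot: [-3.139, 0.002, -2.836]
wrist_force: [2.0, -2.9, 2.7]
finger_gap: 0.3
```

Run:
```python
from h import *
go(tw(-55,84,125)); print(tt(arm.sense()['position']))
```

```text
t 11.75 [509.1  91.1 125.7] [-3.139e+00  2.000e-03 -2.836e+00] [ 2.  -2.9  2.7] 0.3 j6 -1.8
[503.3, 106.0, 125] -> [0.0011, 0.016, 0.0006] -0.0023
[-54.   68.1]
```

Now I'll advance slowly toward the stop, watching the force.

carry_out --steps '[[[0,0.003,0,0,0],[0,0.006,0,0,0],[0,0.009,0,0,0],[0,0.012,0,0,0],[0,0.014,0,0,0]]]'

```text
t: 12.25
position: [504.8, 104.6, 125.6]
tcp_rot: [-3.139, 0.001, -2.836]
wrist_force: [1.6, -2.1, 2.6]
finger_gap: 0.6
```

carry_out --steps '[[[0,0.002,0,0,0],[0,0.004,0,0,0],[0,0.005,0,0,0]]]'

```text
t: 12.55
position: [503.2, 109.6, 125.5]
tcp_rot: [-3.139, 0.001, -2.836]
wrist_force: [1.9, -2.9, 3.1]
finger_gap: 0.8
```

Run:
```python
from h import *
go(tw(-55,84,125)); print(tt(arm.sense()['position']))
a=snap("scene","s7")[140:265,195:345]; cv2.imwrite('pics/s7z.png',cv2.convertScaleAbs(cv2.resize(a[...,::-1],(720,600),interpolation=cv2.INTER_CUBIC),alpha=1.6))
```

```text
t 12.55 [503.2 109.6 125.5] [-3.139e+00  1.000e-03 -2.836e+00] [ 1.9 -2.9  3.1] 0.8 j6 -1.76
[503.3, 106.0, 125] -> [0.001, -0.0034, 0.0005] -0.0022
[-54.   87.5]
```

View pics/s7z.png

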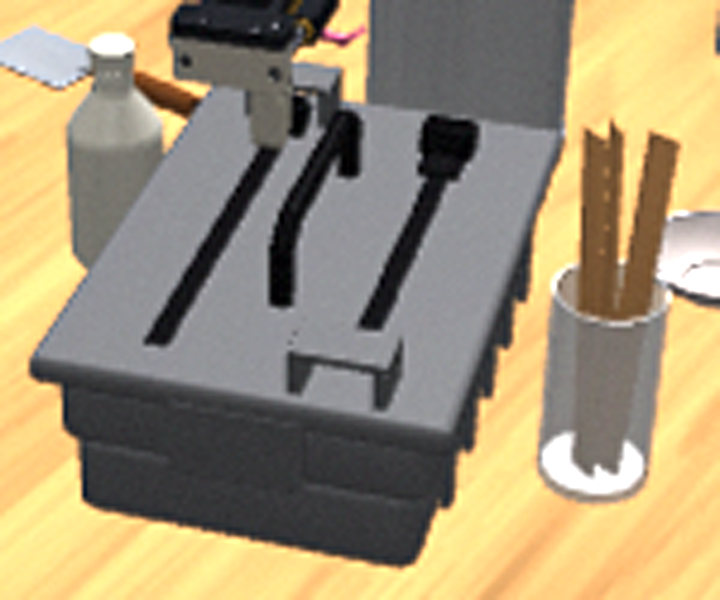

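The catch at (297,115) is nearly at the hood, but the force is still only friction. I'll keep going in small steps.

carry_out --steps '[[[0,0.002,0,0,0],[0,0.004,0,0,0],[0,0.005,0,0,0],[0,0.005,0,0,0]]]'

```text
t: 13.0
position: [502.8, 110.8, 125.7]
tcp_rot: [-3.133, 0.002, -2.837]
wrist_force: [7.1, -20.4, 1.9]
finger_gap: 0.2
```

carry_out --steps '[[[0,0.002,0,0,0],[0,0.003,0,0,0],[0,0.004,0,0,0]]]'

```text
t: 13.3
position: [502.9, 110.8, 125.9]
tcp_rot: [-3.126, 0.002, -2.838]
wrist_force: [7.7, -23.7, 1.2]
finger_gap: 0.6
```

The TCP has stalled at about 22 N, so the near catch is at its stop. I'll back off, then rise and cross to the far catch.

carry_out --steps '[[[0,-0.006,0,0,0],[0,-0.015,0,0,0],[0,-0.02,-0.01,0,0],[0,-0.02,-0.05,0,0],[0,-0.02,-0.09,0,0],[0,-0.02,-0.115,0,0],[0,-0.02,-0.115,0,0]]]'

```text
t: 14.0
position: [510.4, 93.9, 246.9]
tcp_rot: [-3.125, 0.01, -2.838]
wrist_force: [-0.6, -0.5, 0.5]
finger_gap: 0.5
```

Run:
```python
from h import *
go(tw(55,148,240),tw(55,148,125))
```

```text
t 14.0 [510.4  93.9 246.9] [-3.125  0.01  -2.838] [-0.6 -0.5  0.5] 0.5 j6 -1.78
[588.7, 200.3, 240] -> [-0.1065, 0.0783, 0.0066] -0.0045
[588.7, 200.3, 125] -> [-0.1053, 0.0802, 0.1216] -0.0045
```

carry_out --steps '[[[-0.03,0.022,0.005,0,0],[-0.06,0.045,0.005,0,0],[-0.09,0.067,0.005,0,0],[-0.106,0.079,0.005,0,0],[-0.106,0.079,0.005,0,0],[-0.106,0.079,0.005,0,0]]]'

```text
t: 14.6
position: [587.3, 200.9, 240.4]
tcp_rot: [-3.125, 0.007, -2.837]
wrist_force: [-0.5, 0.2, 0.1]
finger_gap: 0.5
```

Run:
```python
from h import *
go(tw(55,148,125))
a=snap("scene","s8")[100:265,195:345]; cv2.imwrite('pics/s8z.png',cv2.convertScaleAbs(cv2.resize(a[...,::-1],(545,600),interpolation=cv2.INTER_CUBIC),alpha=1.6))
```

```text
t 14.6 [587.3 200.9 240.4] [-3.125  0.007 -2.837] [-0.5  0.2  0.1] 0.5 j6 -1.62
[588.7, 200.3, 125] -> [-0.0003, 0.0009, 0.1154] -0.0036
```

View pics/s8z.png

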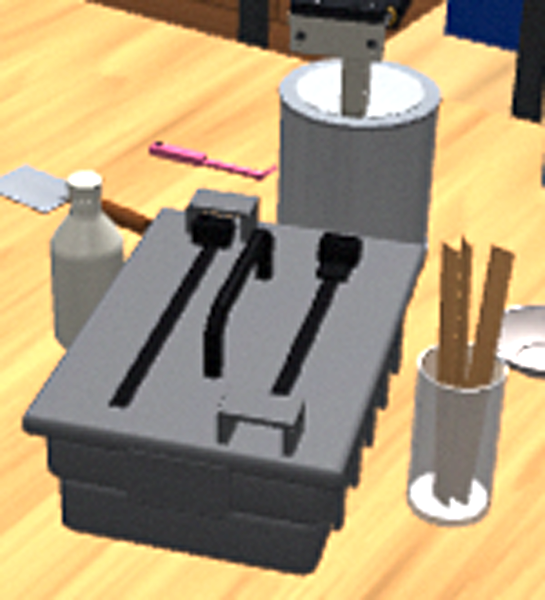

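The near catch is at its hood at (210,228). The gripper is behind the far catch at (335,252), and the tin stays clear. Lowering now.

carry_out --steps '[[[0,0.001,0.04,0,0],[0,0.001,0.075,0,0],[0,0.001,0.1,0,0],[0,0.001,0.11,0,0],[0,0.001,0.115,0,0],[0,0.001,0.115,0,0]]]'

```text
t: 15.25
position: [588.7, 199.5, 126.5]
tcp_rot: [-3.125, 0.009, -2.838]
wrist_force: [0.3, 0.4, 0.8]
finger_gap: 0.4
```

Run:
```python
from h import *
go(tw(55,118,125),tw(55,-82,125)); print(tt(arm.sense()['position']))
a=snap("scene","s9")[100:265,195:345]; cv2.imwrite('pics/s9z.png',cv2.convertScaleAbs(cv2.resize(a[...,::-1],(545,600),interpolation=cv2.INTER_CUBIC),alpha=1.6))
```

```text
t 15.25 [588.7 199.5 126.5] [-3.125  0.009 -2.838] [0.3 0.4 0.8] 0.4 j6 -1.62
[597.8, 171.7, 125] -> [-0.0004, -0.0292, 0.002] -0.0049
[658.5, -18.9, 125] -> [-0.0015, -0.2292, 0.0054] -0.0049
[ 54.7 147.2]
```

View pics/s9z.png

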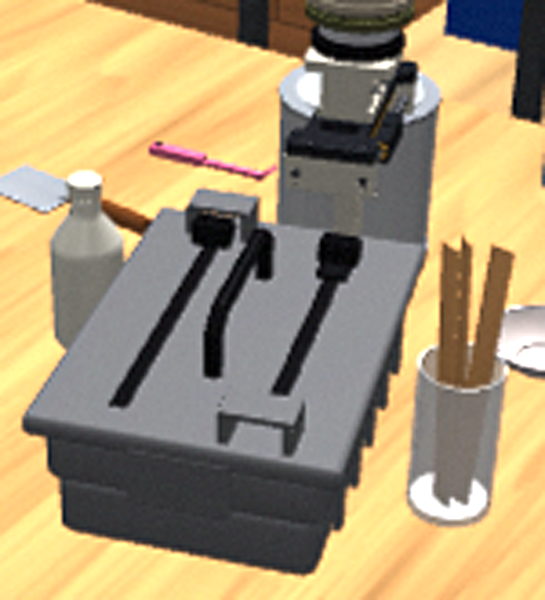

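The fingers are down behind the far catch. Pushing toward -y.

carry_out --steps '[[[0,-0.01,0.001,0,0],[0,-0.025,0.001,0,0],[0,-0.045,0.002,0,0],[0,-0.07,0.002,0,0],[0,-0.095,0.003,0,0],[0,-0.12,0.003,0,0],[-0.001,-0.145,0.004,0,0],[-0.001,-0.165,0.004,0,0]]]'

```text
t: 16.1
position: [640.6, 40.8, 127.5]
tcp_rot: [-3.125, 0.012, -2.839]
wrist_force: [-0.1, 4.7, -0.1]
finger_gap: 0.5
```

Run:
```python
from h import *
go(tw(55,-70,125),tw(55,-82,125)); print(tt(arm.sense()['position']))
a=snap("scene","s10")[100:265,195:345]; cv2.imwrite('pics/s10z.png',cv2.convertScaleAbs(cv2.resize(a[...,::-1],(545,600),interpolation=cv2.INTER_CUBIC),alpha=1.6))
```

```text
t 16.1 [640.6  40.8 127.5] [-3.125  0.012 -2.839] [-0.1  4.7 -0.1] 0.5 j6 -1.88
[654.8, -7.4, 125] -> [0.0008, -0.0502, 0.0033] -0.0053
[658.5, -18.9, 125] -> [0.0007, -0.0623, 0.0035] -0.0053
[ 56.  -19.7]
```

View pics/s10z.png

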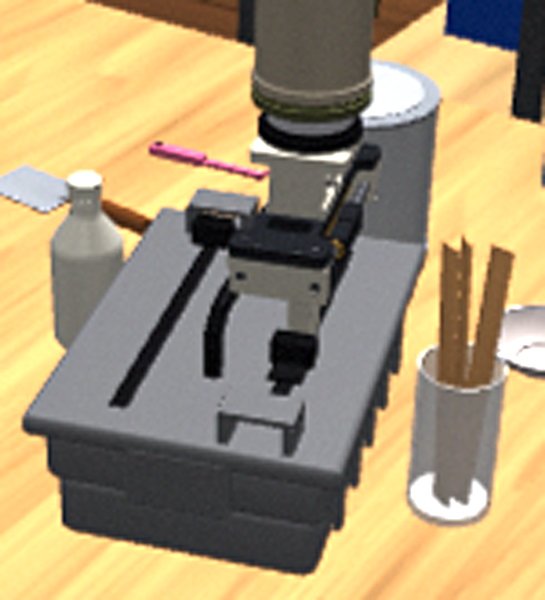

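The far catch at (293,355) is moving well, and the gripper body is clear of the sticks.

carry_out --steps '[[[0.001,-0.01,0.002,0,0],[0.001,-0.022,0.002,0,0],[0.001,-0.034,0.002,0,0],[0.001,-0.044,0.003,0,0],[0.001,-0.05,0.003,0,0],[0.001,-0.055,0.003,0,0],[0.001,-0.058,0.003,0,0]]]'

```text
t: 16.85
position: [657.6, -18.2, 125.4]
tcp_rot: [-3.123, 0.012, -2.84]
wrist_force: [0.3, 4.3, 2.6]
finger_gap: 0.3
```

carry_out --steps '[[[0,-0.002,0,0,0],[0,-0.004,0,0,0],[0,-0.005,0,0,0],[0,-0.005,0,0,0]]]'

```text
t: 17.25
position: [659.0, -22.9, 125.4]
tcp_rot: [-3.123, 0.012, -2.84]
wrist_force: [1.5, 2.5, 0.9]
finger_gap: 0.3
```

carry_out --steps '[[[0,-0.002,0,0,0],[0,-0.004,0,0,0],[0,-0.005,0,0,0],[0,-0.005,0,0,0]]]'

```text
t: 17.65
position: [659.2, -23.3, 125.5]
tcp_rot: [-3.13, 0.011, -2.838]
wrist_force: [-7.6, 19.4, 7.8]
finger_gap: 0.6
```

carry_out --steps '[[[0,-0.002,0,0,0],[0,-0.003,0,0,0],[0,-0.004,0,0,0]]]'

```text
t: 17.95
position: [659.1, -23.2, 125.6]
tcp_rot: [-3.136, 0.009, -2.836]
wrist_force: [-7.5, 19.8, 8.3]
finger_gap: 0.6
```

It has stalled at about 21 N. I'll back off, rise and check.

carry_out --steps '[[[0,0.006,0,0,0],[0,0.015,0,0,0],[0,0.02,-0.01,0,0],[0,0.02,-0.05,0,0],[0,0.02,-0.09,0,0],[0,0.03,-0.13,0,0],[0.02,0.07,-0.13,0,0],[0.03,0.11,-0.13,0,0]]]'

```text
t: 18.75
position: [596.4, 72.7, 257.8]
tcp_rot: [-3.134, 0.014, -2.839]
wrist_force: [0.7, -0.0, -0.2]
finger_gap: 0.3
```

carry_out --steps '[[[0.02,0.04,-0.02,0,0],[0.05,0.08,-0.02,0,0],[0.08,0.12,-0.02,0,0],[0.11,0.16,-0.02,0,0],[0.11,0.2,-0.02,0,0],[0.11,0.23,-0.02,0,0],[0.11,0.23,-0.02,0,0]]]'

```text
t: 19.45
position: [421.2, 262.0, 275.3]
tcp_rot: [-3.134, 0.015, -2.835]
wrist_force: [-0.4, -0.6, 0.6]
finger_gap: 0.6
```

Run:
```python
from h import *
s=snap("scene","s11"); t=snap("top","t11"); go()
a=cv2.resize(t[110:260,165:425][...,::-1],(800,460),interpolation=cv2.INTER_CUBIC); cv2.imwrite('pics/t11z.png',cv2.convertScaleAbs(a,alpha=1.8))
a=cv2.resize(s[100:345,60:345][...,::-1],(698,600),interpolation=cv2.INTER_CUBIC); cv2.imwrite('pics/s11z.png',cv2.convertScaleAbs(a,alpha=1.6))
```

```text
t 19.55 [422.5 259.5 275. ] [-3.133  0.014 -2.837] [ 0.9 -0.1 -1. ] 0.8 j6 -1.42
```

View pics/t11z.png

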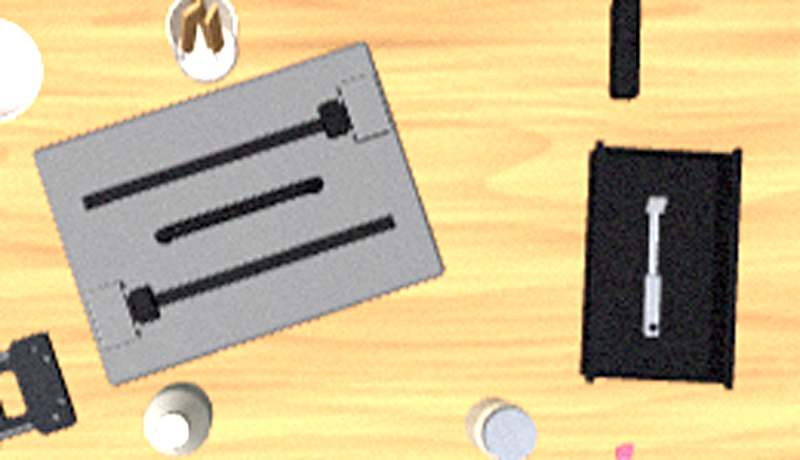

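View pics/s11z.png

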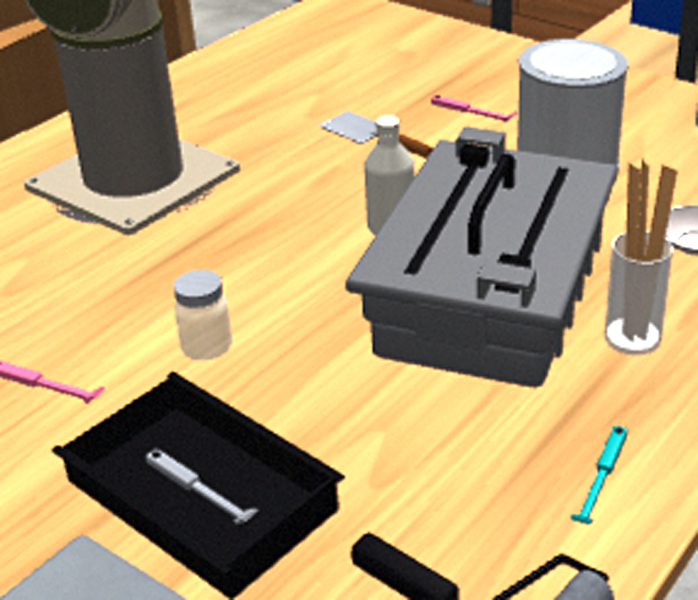

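Both catches sit at their hoods at top-crop (335,118) and (143,303), and the opener lies flat in the tray at (653,265). I'll do a last numeric check that nothing else moved, then hand in.

Run:
```python
from h import *
for n in("scene","top"):
    a=cv2.imread(f'pics/{n}0.png').astype(int); b=cv2.imread(f'pics/{n[0]}11.png').astype(int)
    m=(cv2.blur(np.abs(a-b).max(2).astype(np.float32),(3,3))>22).astype(np.uint8)
    k,_,st,_=cv2.connectedComponentsWithStats(m); print(n,[s.tolist() for s in st[1:] if s[4]>6])
def z(u,v): return 165+u*260/800,110+v*150/460
for q,w in[((143,303),"near"),((335,118),"far")]: print(w,tt(ray("top",*z(*q),144.5)))
```

```text
scene [[55, 0, 36, 81, 1362], [111, 0, 30, 74, 695], [223, 0, 54, 102, 2299], [104, 13, 8, 18, 93], [111, 36, 4, 10, 21], [105, 47, 29, 41, 391], [69, 70, 57, 43, 1446], [135, 77, 3, 5, 9], [247, 158, 14, 11, 111], [281, 163, 14, 15, 142], [235, 179, 18, 10, 103], [258, 186, 25, 9, 98], [223, 195, 11, 11, 82], [233, 198, 7, 10, 37], [263, 203, 8, 6, 38], [274, 206, 4, 4, 11], [261, 216, 12, 5, 38], [119, 283, 46, 31, 346]]
top [[268, 142, 10, 7, 51], [270, 149, 10, 7, 46], [238, 156, 8, 18, 75], [194, 166, 16, 7, 73], [198, 172, 14, 8, 60], [373, 173, 10, 48, 296], [272, 178, 14, 9, 68], [244, 185, 7, 20, 90], [274, 186, 15, 7, 65], [206, 202, 9, 7, 45], [208, 210, 10, 6, 44], [0, 217, 210, 167, 19232], [255, 373, 45, 11, 325], [253, 381, 3, 3, 8]]
near [-54.7 113.4]
far [  52.1 -112.2]
```

The only changes are the arm, the opener and the catches. The tray, bottle, holder, jar, tin and dish show no difference. The catch blocks are about 13 mm from the hood edges I measured, against 14 mm expected at home.

```bash
python3 -c "
from h import *
print(arm.hand_in())"
```

```text
the job is handed in; nothing more can be done
None
```

I handed the job in at about 19.6 s of the 67 s allowed. I drew the opener out from under the carry handle and laid it flat in the roller tray. I then pushed the near catch and the far catch home with the closed fingers.

**Catches:** Each push stalled against its stop at about 21–25 N, where sliding had taken only 3–5 N. The last top view puts the catch blocks at tub y = +113 and −112 mm, about 13 and 11 mm from the hood edges I measured. At home it should be 14 mm, so both agree within my measuring error of a few millimetres.

**Opener and other things:** The last pictures show the opener lying flat inside the tray. Comparing before and after pictures, only the arm, the opener and the two catches changed. The tray and the other loose things showed no shift.

**Disagreements:** The lid measured about 333 x 233 mm against the stated 340 x 240. The two cameras disagreed by about 7 mm on the near catch's starting position, so I used the force at the stop to decide when each catch was home. No check failed.

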